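# Shut the EPROM eraser and wedge its door fast

## Robot

A 6-joint arm with a two-finger parallel gripper is mounted at the origin on the work surface. World frame = base frame: x ahead of the robot, y to its left, z up, the work surface at z = 0. Lengths are in m, angles in rad, forces in N, time in s.
With the tool pointing down it reaches from about 0.375 to 0.975 m from the base axis. Payload 3.8 kg.
Tool frame: the origin (TCP) lies midway between the tips of the shut fingers; the grasp point (between the pads) lies 19 mm behind it; z points along the fingers, y is the line along which they close (so a half turn about z gives the same grasp; the last joint's range is limited). The gripper opens to 85 mm and grips with 20 to 120 N. Pads are 22 mm wide; open, the fingers measure 114 mm over their backs; the gripper's body (76 mm by 85 mm) begins 54 mm behind the grasp point. The pads swing forward as they close: fully open they stand 13 mm farther back than shut.
Start: joints at [1.189, 0.264, 1.604, -0, 1.274, -0.037], TCP at [0.228, 0.635, 0.231] pointing down, gripper open.
Joint ranges: [-2.63, 2.63], [-0.94, 2.18], [0.31, 2.57], [-1.31, 4.45], [0, 2.66], [-2.55, 2.55]. Speed limits (rad/s): [2.57, 2.57, 3.14, 3.14, 3.14, 3.14].

## Interface

Orientations are given as a unit quaternion [w, x, y, z].
In Python, from cell import ctrl gives the robot as it stands.
- The arm moves only by the shell command python3 -m pendant 'ROWS' [FORCE]. ROWS is a JSON object of lists of equal length, an entry for each row: "linear": the shift along the tool's x, y, z in m, a list of three; "dr": the turn, a rotation vector about the tool's x, y, z in degrees, a list of three; "jaw": the finger opening in m, from 0 to 0.0854. In form: {"linear": [[dx, dy, dz], ...], "dr": [[wx, wy, wz], ...], "jaw": [jaw, ...]}. A call has 1 to 20 rows; each row shifts and turns the commanded pose from where the row before left it, along the tool's axes as they then stand; what a row does not reach is not made up. A row lasts 1/12 s, in which the tool goes at most 41.7 mm and 7.16 degrees, less where a joint would pass 70% of its speed; a pose out of reach is approached as far as the arm can. A call with a gripper value outside its range is refused whole. The fingers move at their own pace and stop on an object; FORCE is the grip in N (left out, the last holds). Time passes only in rows, so rows that do not move let the fingers close. It gives the time, the measured TCP pose, the force, the opening and the grip force at its end, in the units of the state.
- ctrl.state(): the state, without advancing time (a new reading comes with each control period).
- ctrl.capture(name): name is "side" or "top"; returns a dict with "color" (420x560x3 uint8, red, green, blue), "fx", "fy", "cx", "cy" (pixels), "eye" and "rotation" of the camera in the world. Camera axes: x right, y down, z forward; pixel columns grow to the right and rows downward; lengths in m; the calibration is good to about 2 mm. A picture is of the moment at which its call begins. There is no depth.
- ctrl.job_done(): hands the job in; it is judged then, once.
Trained networks look in a picture, given as the dict that the camera call returned (one of the last four; its "shot" number tells which), for a name from the list of things; names that differ only in an ending like _2 or _b are one class to them, and where a whole thing is asked for, a point or a joint stands for the part that bears it (a point fixed in the world has none). Each returns a list of dicts, best first, with "score" (0 to 1); they miss things now and then, are a little off and sometimes report something else, mostly with a low value. They report only what shows in the picture. A call takes as long as a camera call.
- ctrl.silhouettes(query, picture): "pixels" (420x560 bool, what is visible of it).
- ctrl.mark_of(query, picture): "location" ([x, y, z] in m, in the coordinates of the camera as it stood for that picture, good to about 4 mm: a listed point, or the origin of a listed thing).
The state is a dict: "t": time; "q": joint angles; "joint_velocities": joint speeds; "effort": joint torques, N m; "position": TCP position; "ee_rot": TCP orientation; "contact_force": force on the tool from outside, world axes, zero at the start; "wrist_torque": the same for the moment, N m; "opening": finger opening in m; "grip_force": force on a finger pad.
Only numpy, scipy, OpenCV 4.12 (cv2) and the standard library are available. Lean on these libraries where they do the work, as an engineer would, in place of code of your own. Each camera call takes 0.05 s, during which the arm holds its last target. There are 200 camera calls.

## Task

The chips are in the EPROM eraser: slide its steel door shut over the lamp chamber, right up against the rubber stop, then push the thumb wedge along its ramp until it jams the door's bar firmly, so that the door stays pressed on its stop when you let go. Feel for the jam and go gently: drive the wedge home with a firm push of about 15 N and never more than 25 N, and never shove the door with more than 40 N. Leave the mug, mouse, tin and fuse puller where they are, and let go of everything at the end.

Things in the scene. Friction and masses are not known exactly. Their poses are not given: they have to be found in the camera images.
- eraser: Beige metal box fixed on the bench, 150 (x) x 300 (y) x 80 (z) mm. Origin: centre of its underside, on the bench; z up; its front (timer knob) faces its -x. On its flat top, 80 mm up: the lamp chamber (at +y), the sliding door and, towards -y, an aluminium bracket with the ramp and thumb wedge. Offsets below are in this frame.
- door (a joint): Opening of the steel door in m: 0 = shut on its rubber stop; grows (to 0.062) as it slides to the eraser's -y. Slides with about 2 N, stays where left; the stop is nearly rigid. The 104 x 110 x 3 mm plate carries a 16 x 16 mm bar along y at x = 0, from 96 to 112 mm above the bench; shut, the bar's -y end face is at y = -45 mm.
- door_grip (a point): Middle of the door's grip, a dark steel fin on the bar, 32 (eraser x) x 14 (eraser y) mm, from 112 to 143 mm above the bench; this point is 127 mm above it, at eraser x = 0, y = 50 mm less the opening. It moves with the door.
- wedge (a joint): Travel of the steel thumb wedge on its ramp in m: 0 = drawn back, at most 0.065; captive, slides with about 1 N, stays where left. It moves to the eraser's +x, turned 14 degrees towards +y (0.970, 0.242). 50 mm long, top 114 mm above the bench. It comes in behind the end of the shut door's bar and squeezes the door onto its stop; an open door's bar blocks its way.
- wedge_start (a point): Fixed point of the eraser (x = -70, y = -66 mm, 129 mm above the bench): nominally the middle of the rear (pushing) face of the wedge's thumb tab at travel 0. The tab, 12 mm along the travel x 24 mm across, from 114 to 144 mm above the bench, moves on from here by the travel, at 14 degrees. Free space behind it.
- ramp_seat (a point): Fixed point of the eraser where the ramp's bracket nominally sits (x = 0, y = -60 mm, 80 mm up). Its slotted screw holes let bracket and wedge sit up to 3 mm off in y, so with the door shut the jam comes anywhere from 0.022 to 0.050 of travel. It jams hard: from first touch the push needed grows from 1 to 20 N within 1 mm. Pushed with 10 to 20 N it holds by itself; over 25 N bends the bracket.
- mug: White ceramic mug, 78 mm wide plus handle, 92 mm high; origin at the centre of its underside. Bystander.
- mouse: Cream plastic computer mouse, 98 x 60 x 35 mm; origin at the centre of its underside. Bystander.
- tin: Round brass tip-tinner tin, 47 mm wide, 18 mm high; origin at the centre of its underside. Bystander.
- puller: Red nylon fuse puller lying flat, 78 x 16 x 10 mm; origin near its middle, underneath. Bystander.

How it is judged:
On the way, in this order (a step that is already met when the one before it is completed fails the run):
1. the door is shut, within 2 mm of its stop (value of joint door below 0.002 m), for 0.2 s.
2. the wedge jams the shut door's bar with at least 6 N (contact force between wedge and door above 6 N and value of joint door below 0.0015 m), for 0.2 s.
At the end, for the whole second after the job is handed in: The door is within 1.5 mm of its stop, the wedge, more than 20 mm along its ramp and at rest, still presses on the door's bar with more than 6 N by itself, and the robot touches nothing (all of step 2 and value of joint wedge above 0.02 m and velocity of joint wedge between -0.005 and 0.005 m/s and contact force between the fingers and anything else below 0.5 N).
It fails at once if the wedge was pushed with more than 25 N (contact force between the fingers and wedge above 25 N).
It fails at once if the door was shoved with more than 40 N (contact force between the fingers and door above 40 N).
It fails at once if a bystander was moved more than 20 mm (distance of any of mug, mouse, tin, puller from where it was at the start of the episode above 0.02 m).
It also fails if it takes over 48 s, if anything falls off the work surface, if the arm or the gripper's body presses on something with over 40 N, if the wrist force passes 120 N, or if a joint passes its speed limit or range.

## Working session

There is one attempt and no reset: what is moved stays moved. The work goes in short steps, Python scripts to look and compute and a shell command to move; the robot and the scene stay as the last step left them, time stands still between calls to the robot, and variables do not carry over. Pictures are saved under pics/ and viewed, at most 10 in all, crops included, and the job is handed in when it is done.

```bash
mkdir -p pics; ls; cat > h.py <<'E'
import numpy as np, cv2
from cell import ctrl
def world(p,c): return np.array(c["eye"])+np.array(c["rotation"])@np.array(p)
def proj(P,c):
    q=np.array(c["rotation"]).T@(np.array(P)-np.array(c["eye"])); return [c["fx"]*q[0]/q[2]+c["cx"],c["fy"]*q[1]/q[2]+c["cy"]]
def save(c,n): cv2.imwrite("pics/"+n,c["color"][:,:,::-1])
E
python3 - <<'E'
from h import *
for n in("top","side"):
    c=ctrl.capture(n); save(c,n+"0.png"); print(n,np.round(c["eye"],3),np.round(c["rotation"],3).tolist())
    for k in("eraser","door_grip","wedge_start","ramp_seat","mug","mouse","tin","puller"):
        for d in ctrl.mark_of(k,c)[:1]: print(k,round(d["score"],2),world(d["location"],c).round(4))
s=ctrl.state();print(s["t"],s["position"],s["ee_rot"],s["contact_force"],s["opening"])
E
```

```text
pics
top [0.507 0.024 1.043] [0.058, -0.704, 0.706, -0.044]Traceback (most recent call last):
  File "<stdin>", line 5, in <module>
  File "h.py", line 3, in world
    def world(p,c): return np.array(c["eye"])+np.array(c["rotation"])@np.array(p)
                                              ~~~~~~~~~~~~~~~~~~~~~~~^~~~~~~~~~~~
ValueError: matmul: Input operand 1 has a mismatch in its core dimension 0, with gufunc signature (n?,k),(k,m?)->(n?,m?) (size 3 is different from 4)
```

```bash
cat > h.py <<'E'
import numpy as np, cv2
from scipy.spatial.transform import Rotation as R
from cell import ctrl
def rot(q): return R.from_quat(np.array(q)[[1,2,3,0]])
def world(p,c): return np.array(c["eye"])+rot(c["rotation"]).apply(p)
def proj(P,c):
    q=rot(c["rotation"]).inv().apply(np.array(P)-np.array(c["eye"])); return np.array([c["fx"]*q[0]/q[2]+c["cx"],c["fy"]*q[1]/q[2]+c["cy"]])
def ray(uv,c,z):
    d=rot(c["rotation"]).apply([(uv[0]-c["cx"])/c["fx"],(uv[1]-c["cy"])/c["fy"],1]); e=np.array(c["eye"]); return e+d*(z-e[2])/d[2]
def save(c,n): cv2.imwrite("pics/"+n,c["color"][:,:,::-1])
E
python3 - <<'E'
from h import *
for n in("top","side"):
    c=ctrl.capture(n); save(c,n+"0.png"); print(n,np.round(c["eye"],3),np.round(c["rotation"],3).tolist())
    for k in("eraser","door_grip","wedge_start","ramp_seat","mug","mouse","tin","puller"):
        for d in ctrl.mark_of(k,c)[:1]: print(k,round(d["score"],2),world(d["location"],c).round(4))
s=ctrl.state();print(s["t"],s["position"],s["ee_rot"],s["contact_force"],s["opening"])
E
```

```text
top [0.507 0.024 1.043] [0.058, -0.704, 0.706, -0.044]
eraser 0.93 [ 0.5256 -0.0117  0.0031]
door_grip 0.89 [0.5223 0.0023 0.1261]
wedge_start 0.78 [ 0.4677 -0.0907  0.1272]
ramp_seat 0.92 [ 0.5395 -0.0666  0.0804]
mug 0.92 [ 0.7028 -0.083   0.0038]
mouse 0.93 [ 0.5503 -0.2444  0.    ]
tin 0.86 [ 0.4598  0.2152 -0.0016]
puller 0.46 [0.6665 0.1262 0.0008]
side [0.431 0.713 0.63 ] [0.061, -0.128, 0.88, -0.453]
eraser 0.95 [ 0.5214 -0.0108 -0.0009]
door_grip 0.84 [0.5209 0.0083 0.126 ]
wedge_start 0.85 [ 0.4701 -0.0921  0.1273]
ramp_seat 0.74 [ 0.5382 -0.0651  0.0836]
mug 0.61 [ 0.7024 -0.0822 -0.0044]
mouse 0.61 [ 5.464e-01 -2.474e-01  3.000e-04]
tin 0.55 [ 0.4644  0.219  -0.0005]
puller 0.57 [ 0.6697  0.127  -0.0011]
1.0 [0.22815879 0.63526101 0.23127202] [-6.48163658e-06  1.71555086e-01  9.85174529e-01 -1.46809747e-07] [-0.10063173  0.07450618  0.71288387] 0.08508352304379434
```

View pics/top0.png

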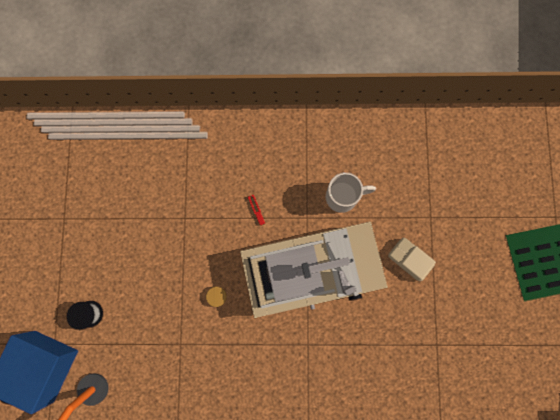

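View pics/side0.png

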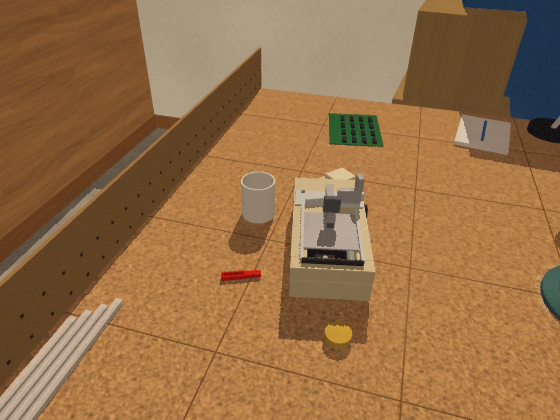

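```bash
python3 - <<'E'
from h import *
c=ctrl.capture("top")
for uv in [(241,252),(372,223),(386,288),(254,316)]: print(uv, ray(uv,c,0.08).round(4))
im=c["color"][210:330,205:405,::-1]; cv2.imwrite("pics/z1.png",cv2.resize(im,None,fx=4,fy=4,interpolation=cv2.INTER_CUBIC))
c=ctrl.capture("side")
im=c["color"][165:305,265:405,::-1]; cv2.imwrite("pics/z2.png",cv2.resize(im,None,fx=4,fy=4,interpolation=cv2.INTER_CUBIC))
E
```

```text
(241, 252) [0.5617 0.1488 0.08  ]
(372, 223) [ 0.626 -0.145  0.08 ]
(386, 288) [ 0.4822 -0.1715  0.08  ]
(254, 316) [0.4219 0.1182 0.08  ]
```

View pics/z1.png

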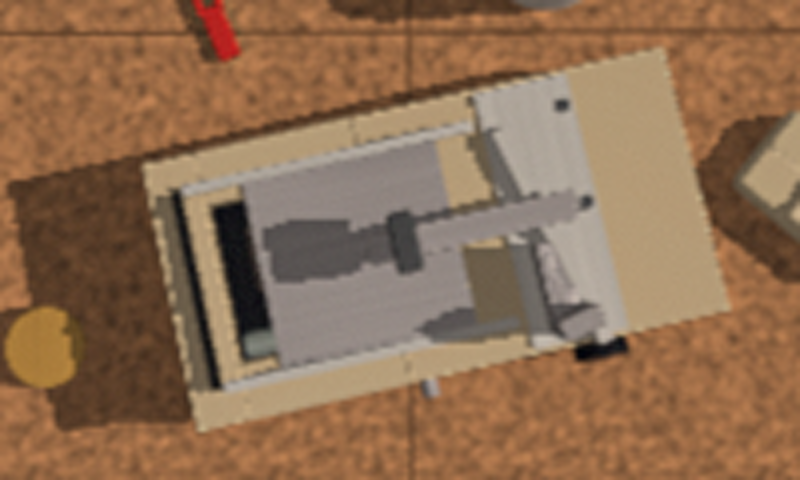

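View pics/z2.png

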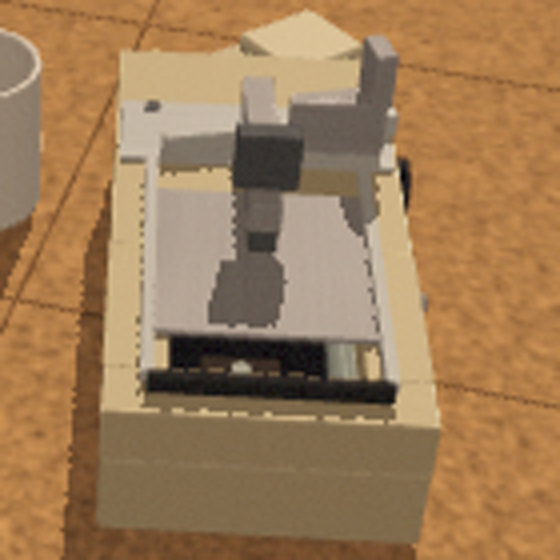

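The eraser is at about (0.5235, −0.012), yaw about 12°. The door is open by about 33 mm, with the fin near top pixel (306,270). The thumb tab is at about (350,290), pointing up. I'll turn the tool, then go above the −y side of the fin.

```bash
python3 -m pendant '{"linear":[[0,0,0],[0,0,0],[0,0,0],[0,0,0],[0,0,0],[0,0,0],[0,0,0],[0,0,0],[0,0,0]],"dr":[[0,0,6.47],[0,0,6.47],[0,0,6.47],[0,0,6.47],[0,0,6.47],[0,0,6.47],[0,0,6.47],[0,0,6.47],[0,0,6.47]],"jaw":[0,0,0,0,0,0,0,0,0]}'
python3 -m pendant '{"linear":[[-0.0374,0.0081,0],[-0.0374,0.0081,0],[-0.0374,0.0081,0],[-0.0374,0.0081,0],[-0.0374,0.0081,0],[-0.0374,0.0081,0],[-0.0374,0.0081,0],[-0.0374,0.0081,0],[-0.0374,0.0081,0],[-0.0374,0.0081,0],[-0.0374,0.0081,0],[-0.0374,0.0081,0],[-0.0374,0.0081,0],[-0.0374,0.0081,0],[-0.0374,0.0081,0],[-0.0374,0.0081,0],[-0.0374,0.0081,0],[-0.0374,0.0081,0],[-0.0374,0.0081,0],[0,0,0]],"dr":[[0,0,0],[0,0,0],[0,0,0],[0,0,0],[0,0,0],[0,0,0],[0,0,0],[0,0,0],[0,0,0],[0,0,0],[0,0,0],[0,0,0],[0,0,0],[0,0,0],[0,0,0],[0,0,0],[0,0,0],[0,0,0],[0,0,0],[0,0,0]],"jaw":[0,0,0,0,0,0,0,0,0,0,0,0,0,0,0,0,0,0,0,0]}'
python3 - <<'E'
from h import *
s=ctrl.state();print(s["q"],rot(s["ee_rot"]).as_matrix().round(3).tolist())
E
```

```text
t: 1.85
position: [0.2282, 0.6353, 0.2313]
ee_rot: [-0.0, 0.631, 0.775, -0.0]
contact_force: [0.5, -0.0, 0.0]
opening: -0.0003
grip_force: 0.0
t: 3.52
position: [0.529, -0.0335, 0.2317]
ee_rot: [0.002, 0.631, 0.776, -0.001]
contact_force: [0.6, 0.1, 0.2]
opening: -0.0003
grip_force: 0.0
[-0.10826162 -0.01328844  1.91322449 -0.00319009  1.23890551 -0.31197382] [[-0.203, 0.979, 0.002], [0.979, 0.203, -0.003], [-0.004, 0.002, -1.0]]
```

```bash
python3 -m pendant '{"linear":[[0,0,0.0214],[0,0,0.0214],[0,0,0.0214],[0,0,0.0214],[0,0,0.0214],[0,0,0],[0,0,0]],"dr":[[0,0,0],[0,0,0],[0,0,0],[0,0,0],[0,0,0],[0,0,0],[0,0,0]],"jaw":[0,0,0,0,0,0,0]}'
python3 - <<'E'
from h import *
c=ctrl.capture("side"); im=c["color"][125:265,240:420,::-1]; cv2.imwrite("pics/z3.png",cv2.resize(im,None,fx=4,fy=4,interpolation=cv2.INTER_CUBIC))
E
```

```text
t: 4.1
position: [0.5253, -0.0273, 0.1232]
ee_rot: [-0.001, 0.629, 0.777, -0.001]
contact_force: [1.2, 0.2, 0.4]
opening: -0.0002
grip_force: 0.0
```

View pics/z3.png

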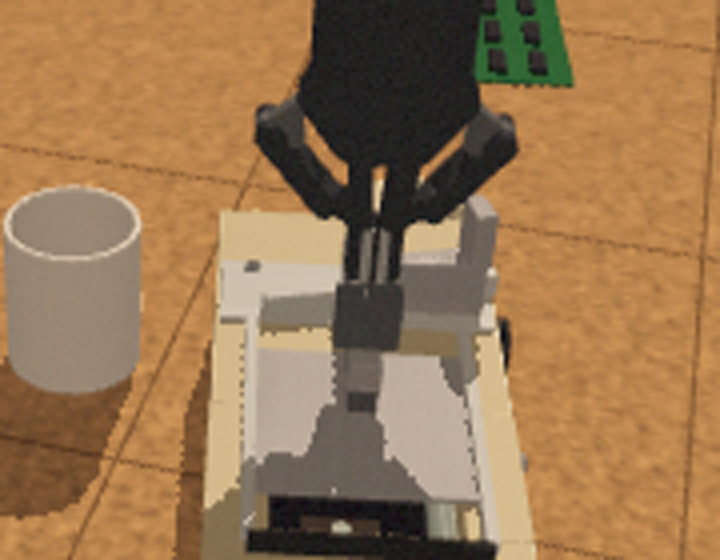

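The shut fingers (crop about (370,250)) stand right behind the fin (370,315), centred and clear of the tab. Pushing now.

```bash
python3 -m pendant '{"linear":[[0.004,0,0],[0.004,0,0],[0.004,0,0],[0.004,0,0],[0.004,0,0],[0.004,0,0],[0.004,0,0],[0.004,0,0],[0.003,0,0],[0.002,0,0],[0,0,0]],"dr":[[0,0,0],[0,0,0],[0,0,0],[0,0,0],[0,0,0],[0,0,0],[0,0,0],[0,0,0],[0,0,0],[0,0,0],[0,0,0]],"jaw":[0,0,0,0,0,0,0,0,0,0,0]}'
python3 - <<'E'
from h import *
for n in("top","side"):
    c=ctrl.capture(n)
    for d in ctrl.mark_of("door_grip",c)[:1]:
        w=world(d["location"],c); print(d["score"],w, R.from_euler("z",-12,degrees=True).apply(w-[.5235,-.012,0]))
E
```

```text
t: 5.07
position: [0.5186, 0.0091, 0.1241]
ee_rot: [-0.0, 0.629, 0.777, 0.0]
contact_force: [0.8, -0.6, 0.8]
opening: 0.0001
grip_force: 0.0
0.73 [0.51403774 0.03091853 0.12612592] [-0.00033222  0.04394797  0.12612592]
```

```bash
for i in 1; do python3 -m pendant '{"linear":[[0.001,0,0],[0.001,0,0],[0.001,0,0],[0,0,0],[0,0,0]],"dr":[[0,0,0],[0,0,0],[0,0,0],[0,0,0],[0,0,0]],"jaw":[0,0,0,0,0]}';python3 -m pendant '{"linear":[[0.001,0,0],[0.001,0,0],[0,0,0],[0,0,0]],"dr":[[0,0,0],[0,0,0],[0,0,0],[0,0,0]],"jaw":[0,0,0,0]}'; done | grep -E "pos|contact"
```

```text
position: [0.518, 0.0113, 0.1241]
contact_force: [0.3, -2.7, -1.2]
position: [0.5178, 0.0135, 0.1243]
contact_force: [-0.4, -2.3, -1.6]
```

```bash
for i in 1; do python3 -m pendant '{"linear":[[0.001,0,0],[0.001,0,0],[0,0,0],[0,0,0]],"dr":[[0,0,0],[0,0,0],[0,0,0],[0,0,0]],"jaw":[0,0,0,0]}';python3 -m pendant '{"linear":[[0.001,0,0],[0.001,0,0],[0,0,0],[0,0,0]],"dr":[[0,0,0],[0,0,0],[0,0,0],[0,0,0]],"jaw":[0,0,0,0]}'; done | grep -E "pos|contact"
```

```text
position: [0.5174, 0.0155, 0.1243]
contact_force: [-0.5, -1.5, -0.9]
position: [0.517, 0.0174, 0.1244]
contact_force: [0.1, -1.5, 0.8]
```

```bash
for i in 1; do python3 -m pendant '{"linear":[[0.001,0,0],[0.001,0,0],[0,0,0],[0,0,0]],"dr":[[0,0,0],[0,0,0],[0,0,0],[0,0,0]],"jaw":[0,0,0,0]}';python3 -m pendant '{"linear":[[0.001,0,0],[0.001,0,0],[0,0,0],[0,0,0]],"dr":[[0,0,0],[0,0,0],[0,0,0],[0,0,0]],"jaw":[0,0,0,0]}'; done | grep -E "pos|contact"
python3 - <<'E'
from h import *
for n in("top","side"):
    c=ctrl.capture(n)
    for d in ctrl.mark_of("door_grip",c)[:1]:
        w=world(d["location"],c); print(d["score"],w, R.from_euler("z",-12,degrees=True).apply(w-[.5235,-.012,0]))
E
```

```text
position: [0.5166, 0.0194, 0.1243]
contact_force: [-1.0, -0.8, -0.5]
position: [0.5165, 0.0201, 0.1244]
contact_force: [-0.1, -6.1, -1.1]
0.94 [0.51216973 0.03877532 0.1272311 ] [-0.0005259   0.05202145  0.1272311 ]
```

```bash
python3 -m pendant '{"linear":[[0.0005,0,0],[0.0005,0,0],[0,0,0],[0,0,0]],"dr":[[0,0,0],[0,0,0],[0,0,0],[0,0,0]],"jaw":[0,0,0,0]}' | grep -E "pos|contact"
```

```text
position: [0.5165, 0.0201, 0.1244]
contact_force: [0.3, -9.5, -1.1]
```

Door is on its stop: the force rose to 9.5 N with no further motion. Retreat, lift, turn 76°.

```bash
python3 -m pendant '{"linear":[[-0.005,0,0],[-0.01,0,0],[0,0,0.0],[0,0,-0.03],[0,0,-0.03],[0,0,0]],"dr":[[0,0,0],[0,0,0],[0,0,0],[0,0,0],[0,0,0],[0,0,0]],"jaw":[0,0,0,0,0,0]}' | grep -E "pos|contact"
python3 -m pendant '{"linear":[[0,0,0],[0,0,0],[0,0,0],[0,0,0],[0,0,0],[0,0,0],[0,0,0],[0,0,0],[0,0,0],[0,0,0],[0,0,0],[0,0,0],[0,0,0]],"dr":[[0,0,6.91],[0,0,6.91],[0,0,6.91],[0,0,6.91],[0,0,6.91],[0,0,6.91],[0,0,6.91],[0,0,6.91],[0,0,6.91],[0,0,6.91],[0,0,6.91],[0,0,0],[0,0,0]],"jaw":[0,0,0,0,0,0,0,0,0,0,0,0,0]}'
python3 - <<'E'
from h import *
s=ctrl.state();M=rot(s["ee_rot"]).as_matrix();print(M.round(3).tolist(), M.T@(np.array([.4391,-.1055,.126])-s["position"]))
for n in("top","side"):
    c=ctrl.capture(n)
    for k in("door_grip","wedge"):
     for d in ctrl.mark_of(k,c)[:1]:
        w=world(d["location"],c); print(k,d["score"],w, R.from_euler("z",-12,degrees=True).apply(w-[.5235,-.012,0]))
E
```

```text
position: [0.5233, 0.0075, 0.1906]
contact_force: [1.7, -0.3, 0.8]
t: 9.47
position: [0.5191, 0.0077, 0.1841]
ee_rot: [-0.0, 0.974, 0.227, 0.0]
contact_force: [1.6, -0.1, 0.6]
opening: -0.0003
grip_force: 0.0
[[0.897, 0.441, 0.0], [0.441, -0.897, 0.0], [0.0, -0.0, -1.0]] [-0.12178056  0.06624617  0.05808227]
door_grip 0.63 [ 0.66798158  0.12672726 -0.00153529] [ 0.17016733  0.10565632 -0.00153529]Traceback (most recent call last):
  File "<stdin>", line 6, in <module>
ValueError: it knows: door_grip, eraser, mouse, mug, puller, ramp_seat, tin, wedge_start
```

```bash
python3 -m pendant '{"linear":[[-0.0203,0.011,0],[-0.0203,0.011,0],[-0.0203,0.011,0],[-0.0203,0.011,0],[-0.0203,0.011,0],[-0.0203,0.011,0],[0,0,0],[0,0,0.0145],[0,0,0.0145],[0,0,0.0145],[0,0,0.0145],[0,0,0],[0,0,0]],"dr":[[0,0,0],[0,0,0],[0,0,0],[0,0,0],[0,0,0],[0,0,0],[0,0,0],[0,0,0],[0,0,0],[0,0,0],[0,0,0],[0,0,0],[0,0,0]],"jaw":[0,0,0,0,0,0,0,0,0,0,0,0,0]}' | grep -E "pos|contact"
python3 - <<'E'
from h import *
c=ctrl.capture("side"); a=c["color"][125:245,270:410,::-1]
print(proj([.4688,-.091,.129],c))
c=ctrl.capture("top"); b=c["color"][215:335,265:405,::-1]
cv2.imwrite("pics/z4.png",cv2.resize(np.hstack([a,b]),(798,342),interpolation=cv2.INTER_CUBIC))
for d in ctrl.mark_of("door_grip",c)[:1]:
        w=world(d["location"],c); print(d["score"], R.from_euler("z",-12,degrees=True).apply(w-[.5235,-.012,0]))
E
```

```text
position: [0.4381, -0.1047, 0.1257]
contact_force: [0.1, 0.3, -0.3]
[364.15821581 180.77119012]
0.61 [0.00086684 0.05029186 0.12619983]
```

View pics/z4.png

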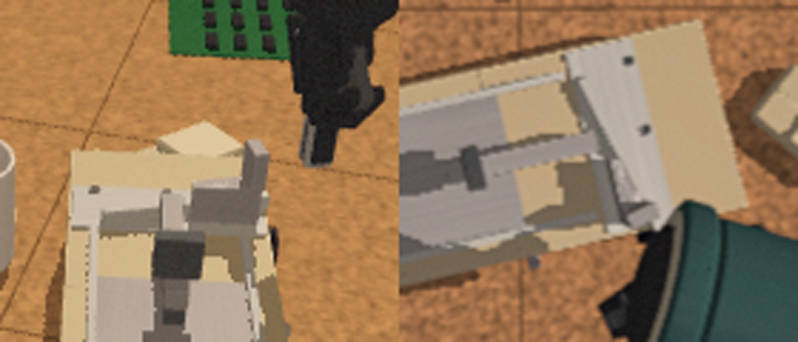

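Fingertips (crop (318,150)) are behind the tab (258,165), with a gap of about 20 mm. The door is still shut, with the grip at y≈50 mm. Advance towards the earliest possible jam, then feel.

```bash
python3 -m pendant '{"linear":[[0.004,0,0],[0.004,0,0],[0.004,0,0],[0.003,0,0],[0.002,0,0],[0.002,0,0],[0.002,0,0],[0.002,0,0],[0.002,0,0],[0.002,0,0],[0.002,0,0],[0.002,0,0],[0.002,0,0],[0,0,0],[0,0,0]],"dr":[[0,0,0],[0,0,0],[0,0,0],[0,0,0],[0,0,0],[0,0,0],[0,0,0],[0,0,0],[0,0,0],[0,0,0],[0,0,0],[0,0,0],[0,0,0],[0,0,0],[0,0,0]],"jaw":[0,0,0,0,0,0,0,0,0,0,0,0,0,0,0]}' | grep -E "pos|contact"
python3 -m pendant '{"linear":[[0.001,0,0],[0.001,0,0],[0.001,0,0],[0.001,0,0],[0,0,0]],"dr":[[0,0,0],[0,0,0],[0,0,0],[0,0,0],[0,0,0]],"jaw":[0,0,0,0,0]}' | grep -E "pos|contact"
```

```text
position: [0.4684, -0.0907, 0.1262]
contact_force: [0.0, 0.8, 0.2]
position: [0.4719, -0.0889, 0.1263]
contact_force: [0.1, 0.7, -0.1]
```

```bash
for i in 1 2; do python3 -m pendant '{"linear":[[0.001,0,0],[0.001,0,0],[0.001,0,0],[0,0,0],[0,0,0]],"dr":[[0,0,0],[0,0,0],[0,0,0],[0,0,0],[0,0,0]],"jaw":[0,0,0,0,0]}'; done | grep -E "pos|contact"
python3 - <<'E'
from h import *
c=ctrl.capture("side"); a=c["color"][125:245,270:410,::-1]
cv2.imwrite("pics/z5.png",cv2.resize(a,None,fx=4,fy=4,interpolation=cv2.INTER_CUBIC))
E
```

```text
position: [0.4747, -0.0876, 0.1263]
contact_force: [0.4, 0.3, -0.5]
position: [0.4774, -0.0863, 0.1263]
contact_force: [-0.1, -0.9, -0.3]
```

View pics/z5.png

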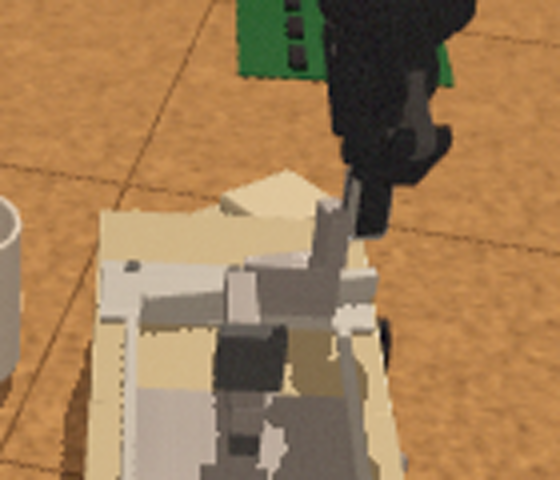

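The fingers touch the tab and the wedge nose is sliding behind the bar end (crop (240,295)). Small steps now.

```bash
for i in 1 2 3; do python3 -m pendant '{"linear":[[0.0005,0,0],[0.0005,0,0],[0,0,0]],"dr":[[0,0,0],[0,0,0],[0,0,0]],"jaw":[0,0,0]}'; done | grep -E "pos|contact"
```

```text
position: [0.4781, -0.086, 0.1263]
contact_force: [-0.9, -0.4, 0.1]
position: [0.4791, -0.0855, 0.1263]
contact_force: [-0.2, -0.3, -0.3]
position: [0.48, -0.085, 0.1263]
contact_force: [-0.6, 0.2, 0.2]
```

```bash
python3 -c "
from cell import ctrl
s=ctrl.state();print(s['t'],s['position'],s['contact_force'],s['wrist_torque'])"
```

```text
14.1 [ 0.48003239 -0.08503081  0.1263088 ] [-0.59362117  0.22200068  0.1715038 ] [-0.04449518  0.15911215  0.00236369]
```

```bash
for i in 1 2 3; do python3 -m pendant '{"linear":[[0.0005,0,0],[0.0005,0,0],[0,0,0]],"dr":[[0,0,0],[0,0,0],[0,0,0]],"jaw":[0,0,0]}'; done | grep -E "pos|contact"
```

```text
position: [0.4809, -0.0846, 0.1263]
contact_force: [0.5, -0.3, 0.6]
position: [0.4818, -0.0841, 0.1263]
contact_force: [0.2, -1.1, 0.3]
position: [0.4827, -0.0837, 0.1263]
contact_force: [-0.8, -1.6, 0.1]
```

```bash
for i in 1 2 3; do python3 -m pendant '{"linear":[[0.0005,0,0],[0.0005,0,0],[0,0,0]],"dr":[[0,0,0],[0,0,0],[0,0,0]],"jaw":[0,0,0]}'; done | grep -E "pos|contact"
```

```text
position: [0.4836, -0.0833, 0.1263]
contact_force: [-0.9, 0.2, 0.4]
position: [0.4845, -0.0828, 0.1263]
contact_force: [-0.2, 0.1, 0.5]
position: [0.4854, -0.0824, 0.1263]
contact_force: [-1.1, 0.3, -0.2]
```

```bash
for i in 1 2 3; do python3 -m pendant '{"linear":[[0.0005,0,0],[0.0005,0,0],[0,0,0]],"dr":[[0,0,0],[0,0,0],[0,0,0]],"jaw":[0,0,0]}'; done | grep -E "pos|contact"
```

```text
position: [0.4857, -0.0822, 0.1263]
contact_force: [-3.3, -1.9, 2.5]
position: [0.486, -0.0821, 0.1262]
contact_force: [-6.0, -3.3, 4.1]
position: [0.4862, -0.0821, 0.1262]
contact_force: [-7.6, -5.1, 5.9]
```

Jam found at about 29 mm of travel: 9 N along it, 11 N total. Add 2 mm of command for about 15 N.

```bash
for i in 1 2; do python3 -m pendant '{"linear":[[0.0005,0,0],[0.0005,0,0],[0,0,0],[0,0,0]],"dr":[[0,0,0],[0,0,0],[0,0,0],[0,0,0]],"jaw":[0,0,0,0]}'; done | grep -E "pos|contact"
```

```text
position: [0.4865, -0.082, 0.1262]
contact_force: [-10.4, -5.7, 6.8]
position: [0.4867, -0.082, 0.1262]
contact_force: [-11.9, -6.9, 9.3]
```

```bash
python3 -m pendant '{"linear":[[0.0003,0,0],[0.0003,0,0],[0,0,0],[0,0,0]],"dr":[[0,0,0],[0,0,0],[0,0,0],[0,0,0]],"jaw":[0,0,0,0]}' | grep -E "pos|contact"
python3 -m pendant '{"linear":[[-0.001,0,0],[-0.002,0,0],[-0.003,0,0],[-0.004,0,0],[-0.01,0,0],[-0.015,0,0],[0,0,-0.02],[0,0,-0.03],[0,0,0],[0,0,0]],"dr":[[0,0,0],[0,0,0],[0,0,0],[0,0,0],[0,0,0],[0,0,0],[0,0,0],[0,0,0],[0,0,0],[0,0,0]],"jaw":[0,0,0,0,0,0,0,0,0,0]}' | grep -E "pos|contact"
python3 - <<'E'
from h import *
c=ctrl.capture("side"); a=c["color"][125:245,270:410,::-1]
c=ctrl.capture("top"); b=c["color"][215:335,265:405,::-1]
cv2.imwrite("pics/z6.png",cv2.resize(np.hstack([a,b]),(798,342),interpolation=cv2.INTER_CUBIC))
for d in ctrl.mark_of("door_grip",c)[:1]:
        w=world(d["location"],c); print(d["score"], R.from_euler("z",-12,degrees=True).apply(w-[.5235,-.012,0]))
E
```

```text
position: [0.4868, -0.0819, 0.1262]
contact_force: [-14.8, -8.4, 10.1]
position: [0.4597, -0.0961, 0.1784]
contact_force: [0.3, -0.2, 0.0]
0.85 [0.00243428 0.04981245 0.12330098]
```

View pics/z6.png

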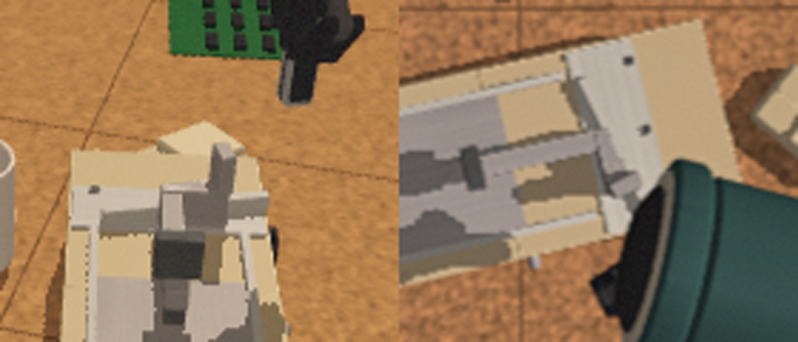

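The tab (crop (220,170)) stayed driven in behind the bar, the door grip is at y≈50 mm (shut), and the gripper is clear. Peak push was about 17 N along the travel, 20 N total.

```bash
python3 -c "
from cell import ctrl
print(ctrl.job_done())"
```

```text
the job is handed in; nothing more can be done
None
```

The door is shut on its stop, the wedge is jammed at about 29 mm of travel after a push of about 17 N along the ramp (20 N total), and the gripper is clear; I handed the job in, but no verdict came back, and I couldn't measure the wedge's hold after letting go.

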